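# Roll down the corner trim with the seam roller

## Task

Take the seam roller from its fork and roll down the cushioned L-shaped aluminium trim: set the ball in the channel at the free end of the long leg, press so that the trim visibly sinks a few millimetres, and guide it slowly (under 10 cm a second) along the channel, round the corner and on to the free end of the short leg, in one go without lifting on the way. Then hang the roller back in its fork, upright, let go, and leave the other things on the bench where they are.

Things in the scene. Friction and masses are not known exactly. Their poses are not given: they have to be found in the camera images.
- roller: Seam roller, upright loose hand tool, 120 mm tall, 0.12 kg. Origin at the lowest point of its ball, z up the tool. From below: white ball 18 mm across that slides, not turns (0-18 mm), steel shaft 14 mm across (to 45), round black collar 48 mm across (45-50), dark blue grip 28 x 28 mm (50-120), flats square to x and y: grip it there from above. Starts hanging in the fork by its collar.
- roller_ball (a point): Centre of the roller's ball, 9 mm above the tool's lowest point (height 9 mm in the tool's frame).
- fork: Fixed dark steel tool fork, 100 x 100 mm, 75 mm high. Origin under its centre, z up. Two level prongs along x, tops at 75 mm, 28 mm slot between them, centred on the origin, open to -x and above, back wall at x = 40-46 mm. The roller hangs near the origin in x and y with its shaft in the slot, collar on the prongs, lowest point 30 mm above the bench.
- bed: Blue steel L-shaped press bed, 24 mm high, 52 mm wide legs, fixed to the bench, turned up to 0.6 rad. Carries the trim; origin on the bench 80 mm in x and 50 mm in y from the seam corner, on the inner side of the L; axes parallel to the trim's legs.
- strip (a joint): How far the whole trim has sunk on its cushion, m: 0 untouched, 0.010 at the stop. It sinks straight down without tilting, starts to give at 1 N, then 0.4 N per mm (5 N at the stop), and springs back. Rolling counts when it is sunk 1.5 mm or more.
- seam_corner (a point): Corner of the trim's channel: crossing of the legs' centre lines, on the channel floor (40 mm above the bench when not sunk; sinks with the trim). x points along the long leg to its free end, y along the short leg to its free end, z up. Channel 28 mm wide, 4 mm deep, between lips 4 mm wide, open at the free ends.
- seam_start (a point): On the channel floor's centre line near the free end of the long leg: 160 mm from the corner, 15 mm short of the end. Rolling starts here.
- seam_end (a point): On the channel floor's centre line near the free end of the short leg: 95 mm from the corner, 15 mm short of the end. Rolling ends here.
- spray_can: White spray can, 56 mm diameter, 150 mm tall, standing; origin under its centre. Leave alone.
- screwdriver: Screwdriver, 190 mm long, lying beyond the work. Leave alone.
- bar_clamp_pad: Plain wooden block 120 x 60 x 35 mm; origin under its centre. Leave alone.
Not all that is in view belongs to the job. Leave any purple look-alike of the roller alone. There is more than one size of the fork; the job needs the larger.

How it is judged:
By the outcome, as a careful person would: the job done as asked, in the order asked, and still so for the second after the job is handed in, with the robot touching nothing.
It also fails if it takes over 66 s, if anything falls off the work surface, if the arm or the gripper's body presses on something with over 40 N, if the wrist force passes 120 N, or if a joint passes its speed limit or range.

## Robot

A 7-joint arm with a two-finger parallel gripper is mounted at the origin on the work surface. World frame = base frame: x ahead of the robot, y to its left, z up, the work surface at z = 0. Lengths are in m, angles in rad, forces in N, time in s.
With the tool pointing down it reaches from about 0.425 to 0.875 m from the base axis. Payload 4.7 kg.
Tool frame: the origin (TCP) lies at the very end of the fingers, on their centre line; the grasp point (between the pads) lies ctrl.tcp_to_grasp behind it (ctrl.tcp_to_grasp is the distance from the TCP to the grasp point, in m); x points along the fingers, y is the direction in which the jaws open and shut, and the axes are right-handed (so a half turn about x gives the same grasp; the last joint's range is limited). The gripper opens to 87 mm and grips with 3 to 60 N. Pads are 19 mm wide; open, the fingers measure 117 mm over their backs; the gripper's body (75 mm by 190 mm) begins 51 mm behind the grasp point.
Start: joints at [1.26, 0.321, -0.07, 1.45, 0.023, 1.371, -0.057], TCP at [0.207, -0.616, 0.223] pointing down, gripper open.
Joint ranges: [-2.86, 2.86], [-0.3, 2.09], [-1.38, 1.24], [0.06, 2.45], [-1.56, 4.7], [0.09, 2.05], [-2.69, 2.69]. Speed limits (rad/s): [2.57, 2.57, 3.14, 3.14, 3.14, 3.14, 3.14].

## Interface

Orientations are given as a rotation vector (axis times angle).
In Python, from workcell import ctrl, eyes gives the robot as it stands.
- The arm moves only by the shell command python3 -m crank 'ROWS' [OPENING] [FORCE]. ROWS is JSON, a list of rows, each a list of 4 numbers: the shift along the tool's x, y, z in units of 10 cm (1.0 is 10 cm), then the turn about the tool's x in units of 60 degrees (1.0 is 60 degrees). A call has 1 to 20 rows; each row is the pose to reach, as a shift and turn from the pose measured when the call began, along the tool's axes at that moment; what a row does not reach only later rows make up. A row lasts 1/12 s, in which the tool goes at most 41.7 mm and 7.16 degrees, less where a joint would pass 70% of its speed; a pose out of reach is approached as far as the arm can. A call with a number of a shift or a turn outside -1 to 1 is refused whole. A call with a gripper value outside its range is refused whole. OPENING is the closure, from 0 (fully open) to 1 (shut), set as the call begins (- or left out, the last holds). The fingers move at their own pace and stop on an object; FORCE is the grip in N (left out, the last holds). Time passes only in rows, so rows that repeat a pose let the fingers close. It gives the time, the measured TCP pose, the force and the opening at its end, in the units of the state.
- ctrl.get_obs(): the state, without advancing time (a new reading comes with each control period).
- eyes.capture(name): name is "scene" or "top" or "wrist"; returns (picture, depth): 384x512x3 uint8, blue, green, red; 384x512 float32, m along the optical axis (not along the pixel's ray), 0 where there is no reading.
- eyes.camera_model(name): a dict with "fov_y" (degrees; the focal length in pixels is half the picture's height over the tangent of half this angle, whatever the lens; pixels are square), "cx", "cy" (the principal point, pixels), "origin" and "rotation" of the camera in the world. Camera axes: x right, y up, looking along -z (the intrinsics and any distortion apply to the point x, -y, -z); pixel columns grow to the right and rows downward; lengths in m; the calibration is good to about 2 mm. A picture is of the moment at which its call begins: read the wrist's pose just before it. camera_model takes no time and is no camera call; for the wrist camera it gives the pose at the moment of the call.
- ctrl.close_job(): hands the job in, once; it reports no verdict.
Trained networks look in the newest picture that a camera, given by its name, has taken for a name from the list of things; names that differ only in an ending like _2 or _b are one class to them, and where a whole thing is asked for, a point or a joint stands for the part that bears it (a point fixed in the world has none). Each returns a list of dicts, best first, with "confidence" (0 to 1); they miss things now and then, are a little off and sometimes report something else, mostly with a low value. They report only what shows in the picture. A call takes as long as a camera call. They do not tell look-alikes from the thing itself.
- eyes.outline_of(query, camera): "mask" (384x512 bool, what is visible of it) and "box" ([left, top, width, height] in pixels, round what is visible of it).
- eyes.place_of(query, camera): "uv" ([column, row] in pixels: a listed point, or the origin of a listed thing).
The state is a dict: "time_s": time; "joints": joint angles; "qd": joint speeds; "effort": joint torques, N m; "tool_pos": TCP position; "tcp_rot": TCP orientation; "ft_force": force on the tool from outside, world axes, zero at the start; "ft_torque": the same for the moment, N m; "opening": finger opening in m.
Only numpy, scipy, OpenCV 4.12 (cv2) and the standard library are available. Lean on these libraries where they do the work, as an engineer would, in place of code of your own. Each camera call takes 0.05 s, during which the arm holds its last target. There are 200 camera calls.

## Working session

There is one attempt and no reset: what is moved stays moved. The work goes in short steps, Python scripts to look and compute and a shell command to move; the robot and the scene stay as the last step left them, time stands still between calls to the robot, and variables do not carry over. Pictures are saved under pics/ and viewed, about 8 in all and at most 12, crops included, and the job is handed in when it is done.

```bash
ls; mkdir -p pics; python3 - <<'E'
from workcell import ctrl, eyes
import cv2, numpy as np
o=ctrl.get_obs()
print(o, ctrl.tcp_to_grasp)
ims=[]
for n in ("scene","top"):
    p,d=eyes.capture(n); cv2.imwrite(f"pics/{n}.png",p); ims.append(p)
    m=eyes.camera_model(n); print(n,m)
    for q in ("roller","fork","seam_corner","seam_start","seam_end","bed","spray_can","screwdriver","bar_clamp_pad"):
        print(q,[(np.round(r["uv"]).tolist(),round(r["confidence"],2)) for r in eyes.place_of(q,n)][:4])
cv2.imwrite("pics/both.png",np.vstack(ims)[:, :])
E
```

```text
pics
{'time_s': 0.0, 'joints': array([ 1.26008831,  0.32182865, -0.07011165,  1.45162845,  0.02261062,
        1.37080647, -0.05688982]), 'qd': array([ 5.54883902e-08,  6.17724162e-04, -5.57276356e-04, -4.20965211e-04,
        2.82374879e-03,  1.05552019e-03, -9.56664983e-04]), 'effort': array([ 4.98676254e-04, -4.91289675e+01, -4.03712187e-01, -3.12531531e+01,
       -6.38311403e-02,  4.38601209e-02,  1.63949699e-04]), 'tool_pos': array([ 0.20722637, -0.61551586,  0.22148143]), 'tcp_rot': array([ 2.04602234,  0.33728156, -2.04685442]), 'ft_force': array([-0.00865756, -0.23964812, -0.35542634]), 'ft_torque': array([ 0.04800225, -0.02292284, -0.0370172 ]), 'opening': 0.08705951176553765} 0.0187
scene {'fov_y': 44.08242750351117, 'cx': 254.01638884007417, 'cy': 180.16388979384686, 'origin': array([1.08831698, 0.57472117, 1.13099   ]), 'rotation': array([0.27425896, 0.7334022 , 2.35030015])}
roller [([338.0, 201.0], 0.95), ([299.0, 212.0], 0.76), ([204.0, 214.0], 0.64)]
fork [([256.0, 242.0], 0.73), ([292.0, 220.0], 0.63)]
seam_corner [([250.0, 132.0], 0.65)]
seam_start [([198.0, 137.0]
[... 183 characters left out ...]
([182.0, 109.0], 0.95)]
top {'fov_y': 46.61908604515439, 'cx': 263.5497326189431, 'cy': 196.6345245499111, 'origin': array([ 0.50855046, -0.01367757,  1.22013415]), 'rotation': array([ 0.09945593, -0.05585154, -1.56638282])}
roller [([198.0, 263.0], 0.81), ([220.0, 222.0], 0.68), ([130.0, 224.0], 0.31)]
fork [([221.0, 169.0], 0.95), ([218.0, 216.0], 0.8)]
seam_corner [([328.0, 250.0], 0.94), ([213.0, 223.0], 0.43)]
seam_start [([358.0, 198.0], 0.92), ([326.0, 246.0], 0.27)]
seam_end [([296.0, 237.0], 0.67)]
bed [([322.0, 220.0], 0.79), ([132.0, 222.0], 0.35)]
spray_can [([133.0, 223.0], 0.68), ([217.0, 217.0], 0.39)]
screwdriver [([278.0, 152.0], 0.84)]
bar_clamp_pad [([412.0, 217.0], 0.66)]
```

```bash
python3 - <<'E'
import cv2
a=cv2.imread("pics/scene.png");b=cv2.imread("pics/top.png")
cv2.imwrite("pics/s2.png",cv2.resize(a[60:320,130:430],(800,693))[:600])
cv2.imwrite("pics/t2.png",cv2.resize(b[110:310,100:440],None,fx=2.35,fy=2.35,interpolation=cv2.INTER_CUBIC))
E
```

```text
(no output)
```

View pics/t2.png

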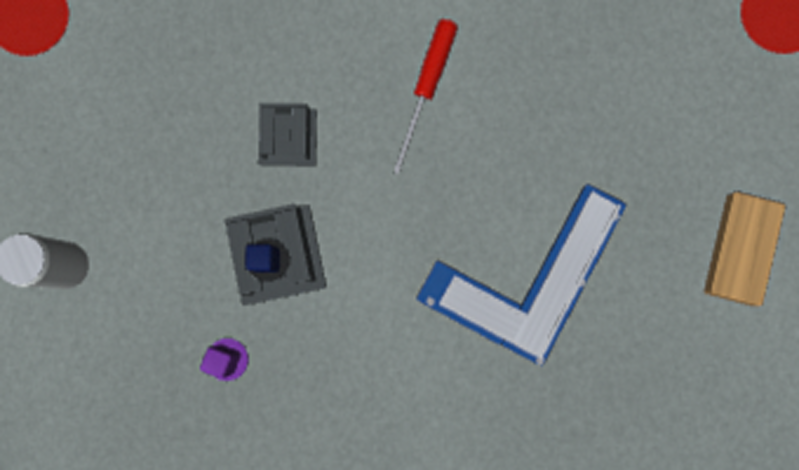

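View pics/s2.png

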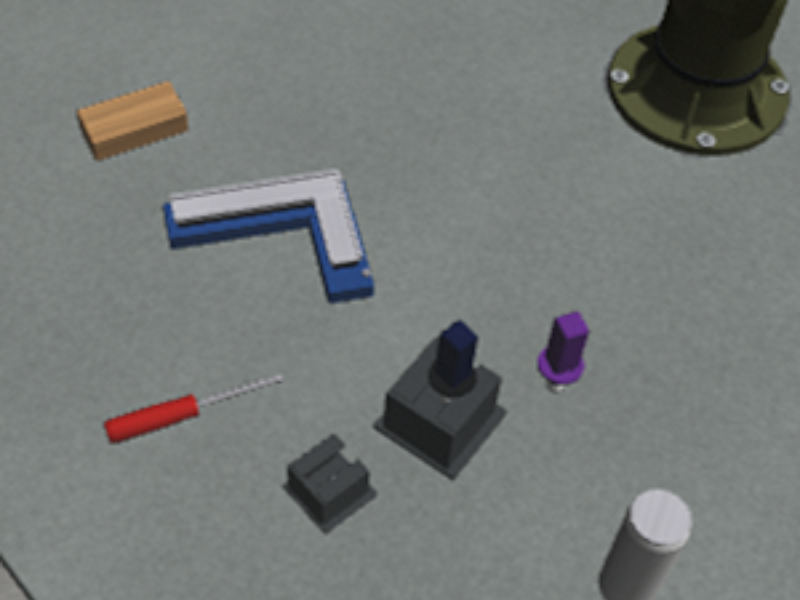

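The blue-grip roller at full-picture top pixel (211,220) hangs in the larger fork (crop 275,255). The purple look-alike is at (196,263), and the small fork is at (222,167). The choice is the blue one. Next I measure the geometry from depth.

```bash
cat > h.py <<'E'
from workcell import ctrl, eyes
import numpy as np, cv2
from scipy.spatial.transform import Rotation as R
def cloud(name,m=None,cap=None):
    p,d=cap or eyes.capture(name); m=m or eyes.camera_model(name)
    f=192/np.tan(np.radians(m["fov_y"]/2))
    v,u=np.mgrid[:384,:512]
    P=np.stack([(u-m["cx"])/f*d,-(v-m["cy"])/f*d,-d],-1)
    W=P@R.from_rotvec(m["rotation"]).as_matrix().T+m["origin"]
    W[d<=0]=np.nan
    return p,W
def rect(P):
    c,s,a=cv2.minAreaRect(P[:,:2].astype(np.float32)*1000); return np.round(c,1),np.round(s,1),round(a,1)
E
python3 - <<'E'
from h import *
for n in ("top","scene"):
    p,W=cloud(n); Z=W[...,2]; X=W[...,0]; Y=W[...,1]
    print(n,"table z med",np.nanmedian(Z))
    def sel(x0,x1,y0,y1,z0,z1):
        return W[(X>x0)&(X<x1)&(Y>y0)&(Y<y1)&(Z>z0)&(Z<z1)]
    if n=="top":
        f=192/np.tan(np.radians(eyes.camera_model(n)["fov_y"]/2)); print(W[220,211],W[250,328],W[198,358])
    c=(W[220,211] if n=="top" else c)
    for nm,z0,z1,r in (("grip",.135,.16,.06),("collar+",.077,.09,.05),("forktop",.066,.077,.09),):
        S=sel(c[0]-r,c[0]+r,c[1]-r,c[1]+r,z0,z1); print(nm,len(S),len(S) and (rect(S),np.median(S[:,2]),S.mean(0)))
    s=W[220,325] if n=="top" else s
    S=sel(s[0]-.15,s[0]+.15,s[1]-.12,s[1]+.12,.033,.055); print("trim",len(S),rect(S),np.percentile(S[:,2],[5,50,95]))
    h=cv2.convexHull(S[:,:2].astype(np.float32)*1000)
    print(cv2.approxPolyDP(h,6,True)[:,0].round(0).tolist())
    S=sel(s[0]-.15,s[0]+.15,s[1]-.12,s[1]+.12,.015,.06); h=cv2.convexHull(S[:,:2].astype(np.float32)*1000)
    print("bed",cv2.approxPolyDP(h,6,True)[:,0].round(0).tolist())
E
```

```text
top table z med -0.00036192701079107437
[0.55787557 0.14244285 0.15196302] [ 0.48540815 -0.14996868  0.04187798] [ 0.62221826 -0.2302857   0.04194799]
grip 134 ((array([560.4, 146.4]), array([24.5, 27.8]), 0.5), np.float64(0.14948130748222532), array([0.56055794, 0.14584435, 0.1491992 ]))
collar+ 203 ((array([572.7, 147. ]), array([83.1, 78.7]), 12.1), np.float64(0.07887696590940352), array([0.56419998, 0.14429234, 0.07928074]))
forktop 501 ((array([573.3, 147.9]), array([86.3, 79.9]), 12.4), np.float64(0.07459760616067435), array([0.57707565, 0.14659839, 0.07422338]))
trim 1515 (array([ 569.1, -143.4]), array([128.1, 193.4]), 61.9) [0.03663876 0.04089533 0.04604468]
[[624.0, -242.0], [638.0, -212.0], [545.0, -59.0], [514.0, -43.0], [454.0, -154.0]]
bed [[629.0, -252.0], [651.0, -210.0], [562.0, -38.0], [511.0, -30.0], [446.0, -157.0]]
scene table z med -0.0008367810661402686
grip 136 ((array([565.5, 146.5]), array([29.4, 28.6]), 3.0), np.float64(0.14813489126449408), array([0.56693443, 0.14873716, 0.14677113]))
collar+ 158 ((array([575.2, 148.1]), array([72.5, 74.7]), 9.9), np.float64(0.07971304470319207), array([0.57346404, 0.15053388, 0.08019486]))
forktop 494 ((array([547.2, 150.2]), array([ 97.8, 165.2]), 86.2), np.float64(0.07420670921948902), array([0.58247291, 0.15482199, 0.07372189]))
trim 1012 (array([ 570.8, -145.3]), array([135.3, 193.4]), 61.8) [0.0363994  0.04095344 0.04603224]
[[628.0, -243.0], [641.0, -210.0], [546.0, -57.0], [518.0, -41.0], [456.0, -154.0], [483.0, -175.0]]
bed [[631.0, -252.0], [655.0, -209.0], [564.0, -36.0], [544.0, -27.0], [515.0, -30.0], [448.0, -159.0]]
```

```bash
cat >> h.py <<'E'
def go(p,yaw=None):
    """remaining shift to world point p (TCP) in row units; yaw = world direction (deg) of jaw axis, mod 180"""
    o=ctrl.get_obs(); M=R.from_rotvec(o["tcp_rot"]).as_matrix()
    s=M.T@(np.array(p)-o["tool_pos"])*10
    t=0
    if yaw is not None:
        cur=np.degrees(np.arctan2(M[1,1],M[0,1])); d=(yaw-cur+90)%180-90; t=d*np.sign(M[2,0])/60
    print("shift",np.round(s,3),"turn",np.round(t,3),"| axes x",M[:,0].round(3),"y",M[:,1].round(3),"z",M[:,2].round(3),"tcp",o["tool_pos"].round(4),"t",round(o["time_s"],2),"F",o["ft_force"].round(2),"q7",o["joints"][6].round(2))
E
python3 -c "
from h import *
go([.567,.147,.30],102)
print(eyes.camera_model('wrist'))"
```

```text
shift [-0.775 -6.084 -5.843] turn 0.11 | axes x [-0. -0. -1.] y [ 0.319 -0.948  0.   ] z [-0.948 -0.319  0.   ] tcp [ 0.2074 -0.616   0.2226] t 1.1 F [-0.75  0.63  0.7 ] q7 -0.06
{'fov_y': 71.48363037556418, 'cx': 251.39840250535897, 'cy': 193.4567592231938, 'origin': array([ 0.28541633, -0.58998175,  0.38479807]), 'rotation': array([-0.26407936,  0.18796837, -1.23573696])}
```

```bash
python3 -m crank '[[-0.4,0,0,0],[-0.78,-0.3,-0.3,0],[-0.78,-0.6,-0.6,0],[-0.78,-1,-0.95,0],[-0.78,-1,-0.95,0]]' 0
python3 -m crank '[[0,-0.3,-0.29,0],[0,-0.6,-0.58,0],[0,-0.9,-0.87,0],[0,-1,-0.97,0]]'
python3 -m crank '[[0,-0.3,-0.29,0],[0,-0.6,-0.58,0],[0,-0.9,-0.87,0],[0,-1,-0.97,0]]'
python3 -c "
from h import *
go([.567,.147,.30],102)"
```

```text
time_s: 1.52
tool_pos: [0.2687, -0.4874, 0.3023]
tcp_rot: [2.045, 0.338, -2.04]
ft_force: [0.3, 0.1, -0.5]
opening: 0.0866
time_s: 1.85
tool_pos: [0.3313, -0.356, 0.303]
tcp_rot: [2.043, 0.344, -2.035]
ft_force: [0.5, 0.8, 0.2]
opening: 0.0868
time_s: 2.18
tool_pos: [0.3922, -0.2242, 0.3039]
tcp_rot: [2.041, 0.35, -2.03]
ft_force: [0.7, 0.5, -0.2]
opening: 0.0868
shift [ 0.049 -2.911 -2.891] turn 0.126 | axes x [ 0.006  0.    -1.   ] y [ 0.335 -0.942  0.002] z [-0.942 -0.335 -0.005] tcp [ 0.3922 -0.2242  0.3039] t 2.18 F [ 0.67  0.46 -0.18] q7 -0.71
```

```bash
python3 -m crank '[[0,-0.3,-0.29,0],[0,-0.6,-0.58,0.05],[0,-0.9,-0.87,0.1],[0,-1,-0.97,0.126],[0,-1,-0.97,0.126]]'
python3 -m crank '[[0,-0.3,-0.29,0],[0,-0.6,-0.58,0],[0,-0.9,-0.87,0],[0,-1,-0.97,0],[0,-1,-0.97,0]]'
python3 -c "
from h import *
go([.567,.147,.30],102)"
```

```text
time_s: 2.6
tool_pos: [0.4519, -0.0913, 0.3048]
tcp_rot: [2.114, 0.231, -2.098]
ft_force: [-0.2, 0.2, 0.3]
opening: 0.0868
time_s: 3.02
tool_pos: [0.5262, 0.0325, 0.3056]
tcp_rot: [2.112, 0.243, -2.093]
ft_force: [-0.8, 0.2, -0.6]
opening: 0.0874
shift [ 0.064 -1.023 -0.655] turn 0.017 | axes x [ 0.009  0.005 -1.   ] y [ 0.225 -0.974 -0.002] z [-0.974 -0.225 -0.009] tcp [0.5262 0.0325 0.3056] t 3.02 F [-0.8   0.21 -0.64] q7 -1.49
```

```bash
python3 -m crank '[[0,-0.35,-0.22,0],[0.06,-0.7,-0.44,0.017],[0.06,-1,-0.65,0.017],[0.06,-1,-0.65,0.017],[0.06,-1,-0.65,0.017]]'
python3 - <<'E'
from h import *
go([.567,.147,.30],102)
m=eyes.camera_model("wrist"); cap=eyes.capture("wrist"); p,W=cloud("wrist",m,cap)
cv2.imwrite("pics/w1.png",cv2.resize(p,(800,600)))
Z=W[...,2];X=W[...,0];Y=W[...,1]
def sel(z0,z1,r=.07,c=(.567,.147)): return W[(abs(X-c[0])<r)&(abs(Y-c[1])<r)&(Z>z0)&(Z<z1)]
print("table",np.nanmedian(Z[(Z<.02)]))
for n,a,b in (("grip top",.145,.16),("grip",.1,.16),("collar",.0775,.083),("prongs",.070,.0765)):
    S=sel(a,b); print(n,len(S),len(S)>5 and (rect(S),np.median(S[:,2])))
S=sel(.07,.0765); np.save("/tmp/prongs.npy",S)
E
```

```text
time_s: 3.43
tool_pos: [0.5666, 0.1463, 0.2995]
tcp_rot: [2.118, 0.231, -2.103]
ft_force: [-0.3, -1.1, 0.3]
opening: 0.0871
shift [-0.005 -0.007 -0.005] turn 0.004 | axes x [ 0.006  0.005 -1.   ] y [ 0.212 -0.977 -0.004] z [-0.977 -0.212 -0.007] tcp [0.5666 0.1463 0.2995] t 3.43 F [-0.3  -1.14  0.26] q7 -1.79
table 9.085261569263814e-05
grip top 492 ((array([563., 144.]), array([27.8, 28. ]), 0.9), np.float64(0.14962260103308106))
grip 642 ((array([563.1, 144. ]), array([27.9, 28. ]), 0.9), np.float64(0.1491834885355544))
collar 315 ((array([567.6, 145. ]), array([37.1, 45.6]), 12.7), np.float64(0.0800091124959238))
prongs 1754 ((array([575.6, 145.5]), array([84.6, 80. ]), 12.4), np.float64(0.07492732046603914))
```

View pics/w1.png

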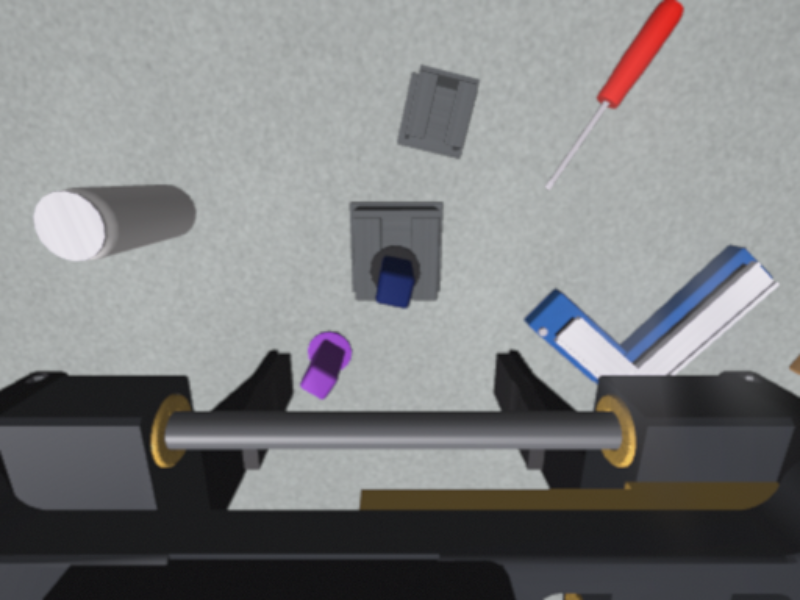

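The wrist view shows the blue roller at (395,280) in the large fork. The fork's back wall is at the top, at about (396,208), so fork +x is at roughly 12.4°. Purple look-alike: (325,365). Small fork: (440,110). Both are left alone.

```bash
python3 -c "
from h import *
go([.563,.1445,.17],90.9)
go([.563,.1445,.101],90.9)"
```

```text
shift [ 1.298 -0.013  0.048] turn 0.185 | axes x [ 0.007  0.004 -1.   ] y [ 0.208 -0.978 -0.002] z [-0.978 -0.208 -0.008] tcp [0.567  0.1438 0.2998] t 3.48 F [-0.19 -0.85  0.24] q7 -1.79
shift [ 1.988 -0.011  0.053] turn 0.185 | axes x [ 0.007  0.004 -1.   ] y [ 0.208 -0.978 -0.002] z [-0.978 -0.208 -0.008] tcp [0.567  0.1438 0.2998] t 3.48 F [-0.19 -0.85  0.24] q7 -1.79
```

```bash
python3 -m crank '[[0.2,-0.01,0.05,0.1],[0.5,-0.01,0.05,0.185],[0.8,-0.01,0.05,0.185],[1,-0.01,0.05,0.185],[1,-0.01,0.05,0.185],[1,-0.01,0.05,0.185]]'
python3 -c "
from h import *
go([.563,.1445,.101],90.9)
eyes.capture('top');go([.563,.1445,.101],90.9)
eyes.capture('top');go([.563,.1445,.101],90.9)"
```

```text
time_s: 3.98
tool_pos: [0.5625, 0.1411, 0.1996]
tcp_rot: [2.223, 0.016, -2.209]
ft_force: [-0.1, -0.4, 1.0]
opening: 0.0869
shift [ 0.986 -0.033  0.   ] turn -0.003 | axes x [ 0.006  0.002 -1.   ] y [ 0.013 -1.    -0.002] z [-1.    -0.013 -0.006] tcp [0.5625 0.1411 0.1996] t 3.98 F [-0.05 -0.39  1.04] q7 -2.01
shift [ 1.    -0.021  0.012] turn -0.002 | axes x [ 0.009  0.003 -1.   ] y [ 0.013 -1.    -0.003] z [-1.    -0.013 -0.009] tcp [0.5633 0.1421 0.201 ] t 4.03 F [ 0.4  -0.06  0.76] q7 -2.01
shift [ 1.007 -0.013  0.018] turn -0.002 | axes x [ 0.01   0.003 -1.   ] y [ 0.014 -1.    -0.003] z [-1.    -0.014 -0.01 ] tcp [0.5638 0.1429 0.2018] t 4.08 F [ 0.06 -0.34  0.03] q7 -2.01
```

```bash
python3 -m crank '[[0.25,-0.015,0,0],[0.5,-0.015,0,0],[0.7,-0.015,0,0],[0.85,-0.015,0,0],[0.97,-0.015,0,0],[0.99,-0.015,0,0],[0.99,-0.015,0,0],[0.99,-0.015,0,0]]' 0
python3 -c "
from h import *
go([.563,.1445,.101],90.9)"
python3 -m crank '[[0,0,0,0],[0,0,0,0],[0,0,0,0],[0,0,0,0],[0,0,0,0],[0,0,0,0],[0,0,0,0],[0,0,0,0],[0,0,0,0],[0,0,0,0]]' 0.8 40
python3 - <<'E'
from h import *
go([.563,.1445,.101],90.9)
p,W=cloud("scene"); cv2.imwrite("pics/s3.png",cv2.resize(p[60:320,130:430],(692,600)))
E
```

```text
time_s: 4.75
tool_pos: [0.5658, 0.145, 0.1042]
tcp_rot: [2.23, 0.019, -2.203]
ft_force: [-0.5, 0.0, 0.0]
opening: 0.0869
shift [0.032 0.005 0.029] turn -0.002 | axes x [ 0.012  0.004 -1.   ] y [ 0.014 -1.    -0.004] z [-1.    -0.014 -0.012] tcp [0.5658 0.145  0.1042] t 4.75 F [-0.49  0.    0.02] q7 -2.07
time_s: 5.58
tool_pos: [0.5658, 0.1449, 0.1042]
tcp_rot: [2.23, 0.019, -2.203]
ft_force: [-0.3, -0.2, 0.5]
opening: 0.0285
shift [0.031 0.004 0.028] turn -0.002 | axes x [ 0.012  0.004 -1.   ] y [ 0.014 -1.    -0.004] z [-1.    -0.014 -0.012] tcp [0.5658 0.1449 0.1042] t 5.58 F [-0.32 -0.24  0.52] q7 -2.07
```

View pics/s3.png

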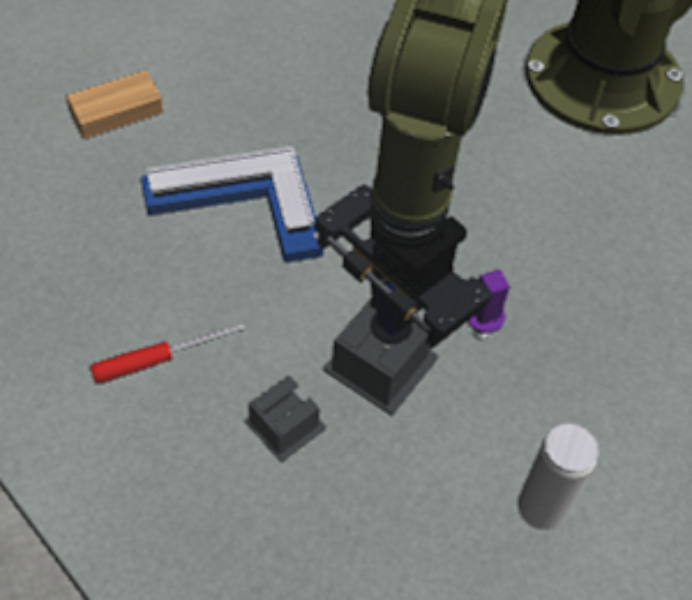

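The grip holds at an opening of 28.5 mm, and the picture shows the gripper on the blue grip at (390,300). Now I lift and move towards the trim.

```bash
python3 -m crank '[[-0.15,0,0,0],[-0.4,0,0,0],[-0.7,0,0,0],[-1,0,0,0],[-1,0,0,0],[-1,0,0,0]]'
python3 -m crank '[[0,0.3,0,0],[0,0.6,0,0],[0,0.9,0,0],[0,1,0,0],[0,1,0,0],[0,1,0,0]]'
python3 - <<'E'
from h import *
go([.62,-.2234,.15],90.9)
m=eyes.camera_model("wrist"); cap=eyes.capture("wrist"); p,W=cloud("wrist",m,cap)
cv2.imwrite("pics/w2.png",cv2.resize(p,(800,600)))
Z=W[...,2];X=W[...,0];Y=W[...,1]
S=W[(abs(X-.57)<.13)&(abs(Y+.144)<.14)&(Z>.036)&(Z<.055)]
print(len(S),rect(S),np.percentile(S[:,2],[5,50,95]))
h=cv2.convexHull(S[:,:2].astype(np.float32)*1000); print(cv2.approxPolyDP(h,6,True)[:,0].round(0).tolist())
E
```

```text
time_s: 6.13
tool_pos: [0.5656, 0.145, 0.2059]
tcp_rot: [2.234, 0.019, -2.199]
ft_force: [-0.3, -0.6, -1.6]
opening: 0.0279
time_s: 6.63
tool_pos: [0.5662, 0.0447, 0.2042]
tcp_rot: [2.232, 0.019, -2.203]
ft_force: [-0.9, 1.4, -0.6]
opening: 0.0277
shift [ 0.536  2.69  -0.498] turn -0.003 | axes x [ 0.013  0.005 -1.   ] y [ 0.012 -1.    -0.004] z [-1.    -0.012 -0.013] tcp [0.5662 0.0447 0.2042] t 6.63 F [-0.86  1.44 -0.57] q7 -1.81
6288 (array([ 570.5, -146.3]), array([130.1, 193.6]), 61.8) [0.03889203 0.04061084 0.04475845]
[[626.0, -247.0], [642.0, -215.0], [547.0, -61.0], [516.0, -44.0], [461.0, -160.0]]
```

View pics/w2.png

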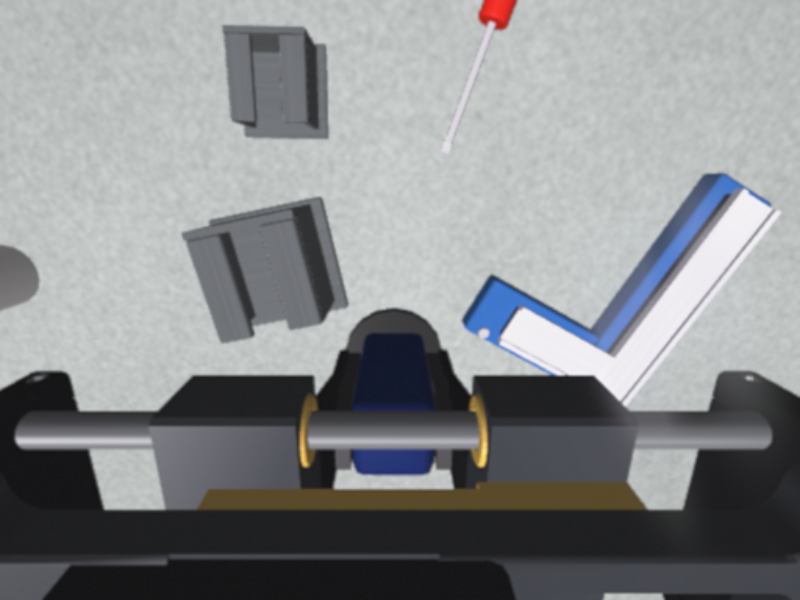

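```bash
python3 -m crank '[[0,0.3,-0.05,0],[0,0.6,-0.1,0],[0,0.9,-0.2,0],[0,1,-0.25,0],[0,1,-0.25,0]]'
python3 -m crank '[[0,0.3,-0.05,0],[0,0.6,-0.1,0],[0,0.9,-0.2,0],[0,1,-0.25,0],[0,1,-0.25,0]]'
python3 -m crank '[[0.1,0.3,0,0],[0.2,0.6,0,0],[0.35,0.7,0,0],[0.45,0.7,0,0],[0.45,0.7,0,0],[0.45,0.7,0,0],[0.45,0.7,0,0]]'
python3 - <<'E'
from h import *
go([.623,-.2245,.16],90.9)
p,W=cloud("scene"); cv2.imwrite("pics/s4.png",cv2.resize(p[60:210,150:350],(800,600),interpolation=cv2.INTER_CUBIC))
o=ctrl.get_obs()
def ray(n,uv,z):
    m=eyes.camera_model(n); f=192/np.tan(np.radians(m["fov_y"]/2))
    d=R.from_rotvec(m["rotation"]).as_matrix()@np.array([(uv[0]-m["cx"])/f,-(uv[1]-m["cy"])/f,-1])
    return m["origin"]+d*(z-m["origin"][2])/d[2]
for q,z in (("roller_ball",o["tool_pos"][2]-.0652),("seam_start",.04),("seam_corner",.04),("seam_end",.04)):
    for r in eyes.place_of(q,"scene")[:3]: print(q,np.round(r["uv"],1),round(r["confidence"],2),ray("scene",r["uv"],z).round(4))
t=o["tool_pos"]
# grip + collar points seen by scene
X,Y,Z=W[...,0],W[...,1],W[...,2]
for n,a,b in (("ball/shaft",-.072,-.03),("collar",-.03,-.02),):
    S=W[(abs(X-t[0])<.05)&(abs(Y-t[1])<.05)&(Z>t[2]+a)&(Z<t[2]+b)]; print(n,len(S),S.mean(0).round(4), rect(S), np.round([S.min(0),S.max(0)],4).tolist())
E
```

```text
time_s: 7.1
tool_pos: [0.5934, -0.0559, 0.2035]
tcp_rot: [2.233, 0.018, -2.203]
ft_force: [0.5, -0.1, -1.3]
opening: 0.0276
time_s: 7.52
tool_pos: [0.6202, -0.1573, 0.2025]
tcp_rot: [2.235, 0.015, -2.205]
ft_force: [-0.4, 0.4, -1.5]
opening: 0.0278
time_s: 8.1
tool_pos: [0.6224, -0.2236, 0.158]
tcp_rot: [2.235, 0.021, -2.203]
ft_force: [0.1, -0.4, -1.0]
opening: 0.0276
shift [-0.02   0.009 -0.006] turn -0.003 | axes x [ 0.014  0.007 -1.   ] y [ 0.012 -1.    -0.007] z [-1.    -0.012 -0.014] tcp [ 0.6224 -0.2236  0.158 ] t 8.1 F [ 0.14 -0.42 -0.96] q7 -1.43
roller_ball [337.3 204.2] 0.76 [0.5043 0.2219 0.0932]
roller_ball [199.  124.8] 0.57 [ 0.6173 -0.2249  0.0932]
roller_ball [205.3 214.7] 0.5 [0.7839 0.0291 0.0932]
seam_start [197.2 138.8] 0.8 [ 0.63   -0.2246  0.04  ]
seam_start [203.6 216.5] 0.3 [0.7751 0.0028 0.04  ]
seam_corner [253.6 129.4] 0.75 [ 0.4772 -0.1453  0.04  ]
seam_end [257.5 150.7] 0.74 [ 0.5212 -0.0752  0.04  ]
seam_end [202.6 218.1] 0.59 [0.78  0.005 0.04 ]
ball/shaft 29 [ 0.6236 -0.2171  0.0993] (array([ 623.4, -217.7]), array([11.8, 15.4]), 59.8) [[0.6138, -0.2261, 0.0885], [0.63, -0.2127, 0.1108]]
collar 82 [ 0.6288 -0.2133  0.134 ] (array([ 628.3, -215.3]), array([26.5, 46.4]), 41.6) [[0.6048, -0.2401, 0.1291], [0.6439, -0.1967, 0.1382]]
```

View pics/s4.png

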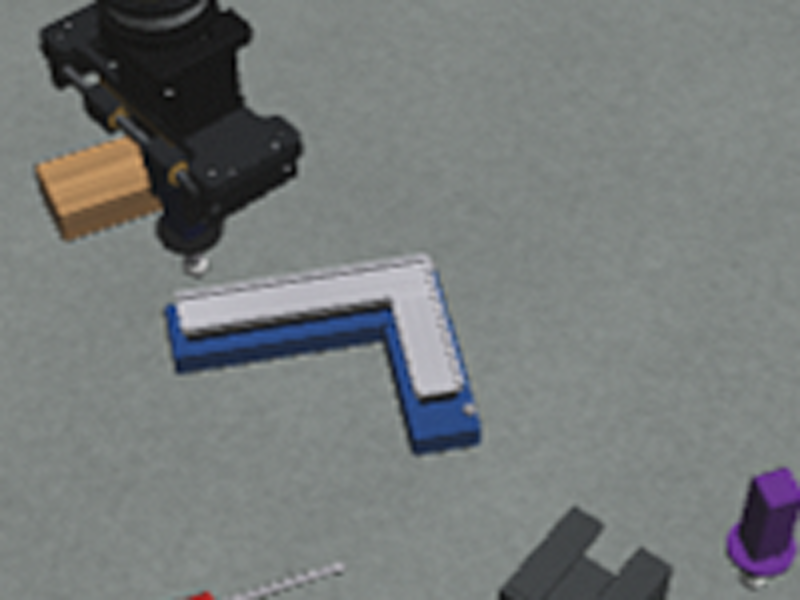

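```bash
python3 -m crank '[[0.15,0.02,-0.02,0],[0.33,0.025,-0.03,0],[0.33,0.025,-0.03,0],[0.33,0.025,-0.03,0],[0.33,0.025,-0.03,0]]'
python3 - <<'E'
from h import *
go([.6253,-.2264,.1242],90.9)
p,W=cloud("scene"); q,V=cloud("top"); w,U=cloud("wrist")
a=cv2.resize(p[95:165,165:265],(571,400),interpolation=cv2.INTER_CUBIC)
b=cv2.resize(q[160:270,270:380],(400,400),interpolation=cv2.INTER_CUBIC)[:,:229]
c=cv2.resize(w,(267,200)); 
cv2.imwrite("pics/s5.png",np.hstack([a,cv2.resize(w,(533,400))])[:, :1104][:, ::1] if 0 else a)
for n,A in (("scene",W),("top",V)):
    X,Y,Z=A[...,0],A[...,1],A[...,2]
    S=A[(abs(X-.51)<.05)&(abs(Y+.12)<.06)&(Z>.033)&(Z<.055)]; print(n,len(S),np.median(S[:,2]))
E
```

```text
time_s: 8.77
tool_pos: [0.6255, -0.2286, 0.125]
tcp_rot: [2.236, 0.016, -2.203]
ft_force: [0.8, -0.3, -1.4]
opening: 0.0277
shift [ 0.008 -0.022  0.002] turn -0.006 | axes x [ 0.014  0.006 -1.   ] y [ 0.009 -1.    -0.005] z [-1.    -0.009 -0.014] tcp [ 0.6255 -0.2286  0.125 ] t 8.77 F [ 0.76 -0.3  -1.42] q7 -1.44
scene 552 0.040783882125610016
top 875 0.04080938061149397
```

View pics/s5.png

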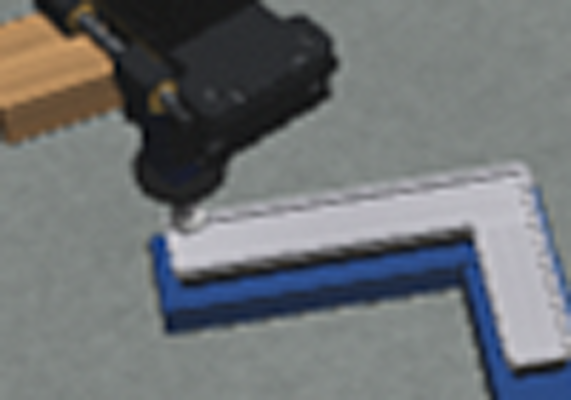

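```bash
cat >> h.py <<'E'
def ray(n,uv,z):
    m=eyes.camera_model(n); f=192/np.tan(np.radians(m["fov_y"]/2))
    d=R.from_rotvec(m["rotation"]).as_matrix()@np.array([(uv[0]-m["cx"])/f,-(uv[1]-m["cy"])/f,-1])
    return m["origin"]+d*(z-m["origin"][2])/d[2]
a=np.radians(28.2); EX=np.array([np.cos(a),-np.sin(a)]); EY=np.array([np.sin(a),np.cos(a)])
def seam(p,c=(.4794,-.1489)):
    d=np.array(p)[...,:2]-np.array(c); return np.round(np.stack([d@EX,d@EY],-1)*1000,1)
E
python3 - <<'E'
from h import *
b=ray("scene",(197.75,132.65),.0598); print(b, "seam", seam(b,(.4799,-.1487)))
m=eyes.camera_model("wrist"); p,W=cloud("wrist",m)
o=ctrl.get_obs()
cv2.imwrite("pics/w3.png",p)
for n in ("scene","top","wrist"):
    q,W=cloud(n); S=seam(W); Z=W[...,2]
    # lips: high points in long leg away from gripper, short leg
    for nm,k in (("long",(S[...,0]>30)&(S[...,0]<110)&(abs(S[...,1])<26)),("short",(S[...,1]>25)&(S[...,1]<105)&(abs(S[...,0])<26))):
        i=1 if nm=="long" else 0
        T=S[k&(Z>.034)&(Z<.05)][:,i]; L=S[k&(Z>.0425)&(Z<.05)][:,i]
        if len(T)>9: print(n,nm,len(T),"edges",np.percentile(T,[1,99]).round(1),"lips",len(L),np.median(L[L<0]).round(1) if (L<0).any() else None,np.median(L[L>0]).round(1) if (L>0).any() else None)
print(o["tool_pos"],seam(o["tool_pos"]))
E
```

```text
[ 0.62316195 -0.22812439  0.0598    ] seam [163.8  -2.3]
scene long 284 edges [-16.4  22.5] lips 90 -11.6 19.3
scene short 266 edges [-16.7  18.9] lips 80 -13.0 15.0
top long 424 edges [-16.4  19.3] lips 132 -13.0 15.6
top short 418 edges [-19.9  15.4] lips 134 -16.2 12.6
wrist long 44 edges [14.3 17.7] lips 39 None 16.4
wrist short 177 edges [-18.2  -3.7] lips 68 -15.5 None
[ 0.62591571 -0.22877151  0.12593777] [166.9  -1.2]
```

```bash
cat >> h.py <<'E'
C=np.array([.4794,-.1489])
def P(sx,sy,z): return [*(C+sx/1000*EX+sy/1000*EY),z]
E
python3 -c "
from h import *
go(P(164,1.8,.110))"
```

```text
shift [ 0.156 -0.039  0.01 ] turn 0 | axes x [ 0.015  0.005 -1.   ] y [ 0.009 -1.    -0.005] z [-1.    -0.009 -0.015] tcp [ 0.6256 -0.2288  0.1255] t 9.12 F [ 0.17 -0.18 -1.97] q7 -1.44
```

```bash
python3 -m crank '[[0.02,-0.04,0.01,0],[0.05,-0.04,0.01,0],[0.08,-0.04,0.01,0],[0.1,-0.04,0.01,0],[0.12,-0.04,0.01,0],[0.14,-0.04,0.01,0],[0.155,-0.04,0.01,0],[0.155,-0.04,0.01,0],[0.155,-0.04,0.01,0],[0.155,-0.04,0.01,0]]'
python3 - <<'E'
from h import *
go(P(164,1.8,.110)); 
p,W=cloud("scene"); q,V=cloud("top")
cv2.imwrite("pics/s6.png",cv2.resize(p[95:165,165:265],(571,400),interpolation=cv2.INTER_CUBIC))
for n,A in (("scene",W),("top",V)):
    X,Y,Z=A[...,0],A[...,1],A[...,2]
    S=A[(abs(X-.51)<.05)&(abs(Y+.12)<.06)&(Z>.033)&(Z<.055)]; print(n,len(S),np.median(S[:,2]))
go(P(164,1.8,.110)); go(P(64,1.8,.110))
E
```

```text
time_s: 9.95
tool_pos: [0.6248, -0.2247, 0.1102]
tcp_rot: [2.236, 0.015, -2.203]
ft_force: [-1.7, 0.1, 0.8]
opening: 0.0279
shift [ 0.002  0.001 -0.   ] turn 0 | axes x [ 0.015  0.005 -1.   ] y [ 0.009 -1.    -0.005] z [-1.    -0.009 -0.015] tcp [ 0.6248 -0.2247  0.1102] t 9.95 F [-1.75  0.13  0.79] q7 -1.45
scene 514 0.037711907301352876
top 829 0.0374349563341454
shift [0.002 0.001 0.   ] turn 0 | axes x [ 0.015  0.005 -1.   ] y [ 0.009 -1.    -0.005] z [-1.    -0.009 -0.015] tcp [ 0.6248 -0.2247  0.1102] t 10.05 F [-1.19  0.09  1.01] q7 -1.45
shift [-0.009 -0.48   0.877] turn 0 | axes x [ 0.015  0.005 -1.   ] y [ 0.009 -1.    -0.005] z [-1.    -0.009 -0.015] tcp [ 0.6248 -0.2247  0.1102] t 10.05 F [-1.19  0.09  1.01] q7 -1.45
```

View pics/s6.png

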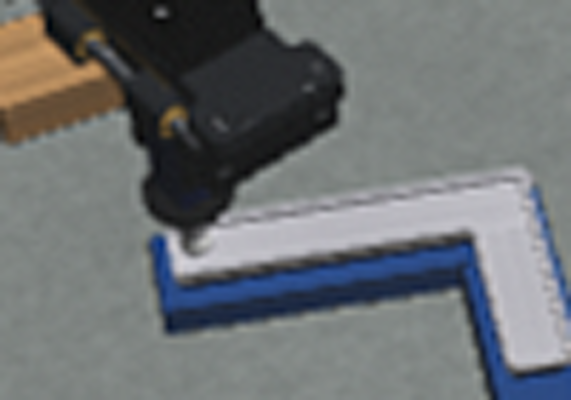

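Trim sunk about 3.2 mm with the ball in the channel (crop 195,240). Rolling now at about 60 mm/s.

```bash
python3 -m crank '[[0,-0.01,0.02,0],[0,-0.03,0.06,0],[0,-0.055,0.1,0],[0,-0.08,0.146,0],[0,-0.105,0.192,0],[0,-0.13,0.238,0],[0,-0.155,0.284,0],[0,-0.18,0.33,0],[0,-0.206,0.376,0],[0,-0.231,0.422,0],[0,-0.256,0.468,0],[0,-0.282,0.514,0],[0,-0.307,0.56,0],[0,-0.332,0.606,0],[0,-0.357,0.652,0],[0,-0.382,0.698,0],[0,-0.408,0.744,0],[0,-0.433,0.79,0],[-0.003,-0.458,0.836,0],[-0.003,-0.48,0.877,0]]'
python3 - <<'E'
from h import *
go(P(2.4,1.8,.110)); o=ctrl.get_obs(); print(seam(o["tool_pos"]),o["opening"])
E
```

```text
time_s: 11.72
tool_pos: [0.5362, -0.1772, 0.1095]
tcp_rot: [2.236, 0.015, -2.202]
ft_force: [1.6, -0.3, 1.2]
opening: 0.0276
shift [-0.012 -0.293  0.535] turn 0 | axes x [ 0.015  0.005 -1.   ] y [ 0.009 -1.    -0.005] z [-1.    -0.009 -0.015] tcp [ 0.5362 -0.1772  0.1095] t 11.72 F [ 1.59 -0.34  1.23] q7 -1.43
[63.4  1.9] 0.027590804009808845
```

```bash
python3 -m crank '[[0,-0.022,0.041,0],[0,-0.045,0.082,0],[0,-0.067,0.123,0],[0,-0.09,0.164,0],[0,-0.112,0.205,0],[-0.003,-0.135,0.246,0],[-0.003,-0.157,0.287,0],[-0.003,-0.18,0.328,0],[-0.005,-0.202,0.37,0],[-0.005,-0.225,0.411,0],[-0.005,-0.247,0.452,0],[-0.008,-0.265,0.485,0],[-0.008,-0.282,0.515,0],[-0.008,-0.293,0.535,0],[-0.008,-0.293,0.535,0]]'
python3 - <<'E'
from h import *
o=ctrl.get_obs(); print(seam(o["tool_pos"]),o["opening"])
q,V=cloud("top"); p,W=cloud("scene")
for n,A in (("scene",W),("top",V)):
    X,Y,Z=A[...,0],A[...,1],A[...,2]
    S=A[(abs(X-.565)<.05)&(abs(Y+.16)<.06)&(Z>.03)&(Z<.055)]; print(n,len(S),np.median(S[:,2]))
    S=A[(abs(X-.52)<.03)&(abs(Y+.07)<.04)&(Z>.03)&(Z<.055)]; print(n,len(S),np.median(S[:,2]))
go(P(2.4,51.8,.110)); go(P(2.4,97.5,.110))
E
```

```text
time_s: 12.97
tool_pos: [0.4815, -0.1479, 0.1094]
tcp_rot: [2.234, 0.016, -2.204]
ft_force: [-0.5, 0.4, 1.4]
opening: 0.0276
[1.4 1.8] 0.02758121915724118
scene 382 0.03642011170890713
scene 233 0.03590228049486632
top 474 0.036270954137687106
top 182 0.036278917150153966
shift [-0.002 -0.434 -0.249] turn 0 | axes x [ 0.013  0.006 -1.   ] y [ 0.009 -1.    -0.005] z [-1.    -0.009 -0.013] tcp [ 0.4815 -0.148   0.1092] t 13.07 F [-1.3   0.17  1.64] q7 -1.39
shift [ 0.003 -0.835 -0.469] turn 0 | axes x [ 0.013  0.006 -1.   ] y [ 0.009 -1.    -0.005] z [-1.    -0.009 -0.013] tcp [ 0.4815 -0.148   0.1092] t 13.07 F [-1.3   0.17  1.64] q7 -1.39
```

```bash
python3 -m crank '[[0,-0.02,-0.012,0],[0,-0.06,-0.034,0],[0,-0.103,-0.058,0],[0,-0.147,-0.083,0],[0,-0.191,-0.108,0],[0,-0.235,-0.133,0],[0,-0.279,-0.157,0],[0,-0.323,-0.182,0],[0,-0.367,-0.206,0],[0,-0.411,-0.231,0],[0,-0.455,-0.256,0],[0,-0.499,-0.281,0],[0,-0.543,-0.305,0],[0,-0.587,-0.33,0],[0,-0.631,-0.354,0],[0,-0.675,-0.379,0],[0,-0.719,-0.404,0],[0,-0.763,-0.429,0],[0,-0.807,-0.454,0],[0,-0.84,-0.472,0]]'
python3 - <<'E'
from h import *
o=ctrl.get_obs(); print(seam(o["tool_pos"]),o["opening"],o["ft_force"])
q,V=cloud("top"); p,W=cloud("scene"); print(seam(ctrl.get_obs()["tool_pos"]))
cv2.imwrite("pics/s7.png",cv2.resize(p[95:175,175:285],(550,400),interpolation=cv2.INTER_CUBIC))
for n,A in (("scene",W),("top",V)):
    X,Y,Z=A[...,0],A[...,1],A[...,2]
    S=A[(abs(X-.57)<.07)&(abs(Y+.19)<.06)&(Z>.03)&(Z<.055)]; print(n,len(S),np.median(S[:,2]))
go([.5658,.1449,.2042],90.9)
E
```

```text
time_s: 14.73
tool_pos: [0.5283, -0.0628, 0.1103]
tcp_rot: [2.234, 0.017, -2.205]
ft_force: [-0.7, -1.9, 0.8]
opening: 0.0275
[ 2.4 98.9] 0.027485091661097055 [-0.71385315 -1.8730924   0.75100344]
[  2.3 100.1]
scene 562 0.03781171758872637
top 527 0.03747362031812651
shift [-0.916 -2.07  -0.406] turn -0.005 | axes x [ 0.014  0.007 -1.   ] y [ 0.011 -1.    -0.007] z [-1.    -0.011 -0.014] tcp [ 0.5288 -0.0618  0.1105] t 14.83 F [0.27 1.6  0.93] q7 -1.62
```

View pics/s7.png

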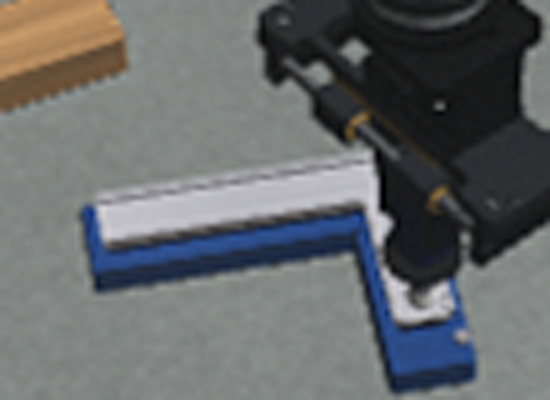

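Ball at crop (420,293), in the channel near the short leg's free end, trim still sunk about 3 mm. Now I lift and go back to the fork.

```bash
python3 -m crank '[[-0.15,0,0,0],[-0.45,0,0,0],[-0.75,0,0,0],[-0.95,0,0,0],[-0.95,0,0,0]]'
python3 -m crank '[[0,-0.3,-0.06,0],[0,-0.6,-0.12,0],[0,-0.9,-0.18,0],[0,-1,-0.2,0],[0,-1,-0.2,0]]'
python3 -m crank '[[0,-0.3,-0.06,0],[0,-0.6,-0.12,0],[0,-0.9,-0.18,0],[0,-1,-0.2,0],[0,-1,-0.2,0],[0,-1,-0.2,0]]'
python3 -c "
from h import *
go([.5658,.1449,.2042],90.9)"
```

```text
time_s: 15.25
tool_pos: [0.5301, -0.0622, 0.2098]
tcp_rot: [2.243, 0.018, -2.195]
ft_force: [1.1, 0.5, -1.1]
opening: 0.0278
time_s: 15.67
tool_pos: [0.5484, 0.0427, 0.2099]
tcp_rot: [2.24, 0.029, -2.194]
ft_force: [0.2, 0.3, -1.7]
opening: 0.0276
time_s: 16.17
tool_pos: [0.5663, 0.1418, 0.2102]
tcp_rot: [2.237, 0.027, -2.195]
ft_force: [0.2, -0.6, -1.7]
opening: 0.0275
shift [ 0.06  -0.031  0.006] turn 0.002 | axes x [ 0.019  0.008 -1.   ] y [ 0.017 -1.    -0.007] z [-1.    -0.017 -0.019] tcp [0.5663 0.1418 0.2102] t 16.17 F [ 0.24 -0.62 -1.66] q7 -2.01
```

```bash
python3 -m crank '[[0.06,-0.03,0.005,0],[0.3,-0.03,0.01,0],[0.55,-0.03,0.015,0],[0.75,-0.03,0.02,0],[0.85,-0.03,0.02,0],[0.85,-0.03,0.02,0],[0.85,-0.03,0.02,0]]'
python3 -c "
from h import *
go([.5658,.1449,.105],90.9)"
```

```text
time_s: 16.75
tool_pos: [0.566, 0.1442, 0.125]
tcp_rot: [2.237, 0.025, -2.197]
ft_force: [0.2, -0.2, -1.0]
opening: 0.0277
shift [ 0.2   -0.006  0.005] turn 0.0 | axes x [ 0.018  0.007 -1.   ] y [ 0.016 -1.    -0.007] z [-1.    -0.016 -0.018] tcp [0.566  0.1442 0.125 ] t 16.75 F [ 0.16 -0.17 -0.95] q7 -2.07
```

```bash
python3 -m crank '[[0.05,-0.005,0.005,0],[0.1,-0.005,0.005,0],[0.14,-0.005,0.005,0],[0.17,-0.005,0.005,0],[0.19,-0.005,0.005,0],[0.198,-0.005,0.005,0],[0.198,-0.005,0.005,0],[0.198,-0.005,0.005,0],[0.198,-0.005,0.005,0]]'
python3 - <<'E'
from h import *
go([.5658,.1449,.105],90.9)
p,W=cloud("scene"); cv2.imwrite("pics/s8.png",cv2.resize(p[170:260,230:350],(667,500),interpolation=cv2.INTER_CUBIC))
E
```

```text
time_s: 17.5
tool_pos: [0.566, 0.1449, 0.1054]
tcp_rot: [2.238, 0.025, -2.196]
ft_force: [0.8, -1.0, -2.5]
opening: 0.0274
shift [0.004 0.    0.002] turn 0.0 | axes x [ 0.019  0.007 -1.   ] y [ 0.016 -1.    -0.007] z [-1.    -0.016 -0.019] tcp [0.566  0.1449 0.1054] t 17.5 F [ 0.79 -1.03 -2.47] q7 -2.08
```

View pics/s8.png

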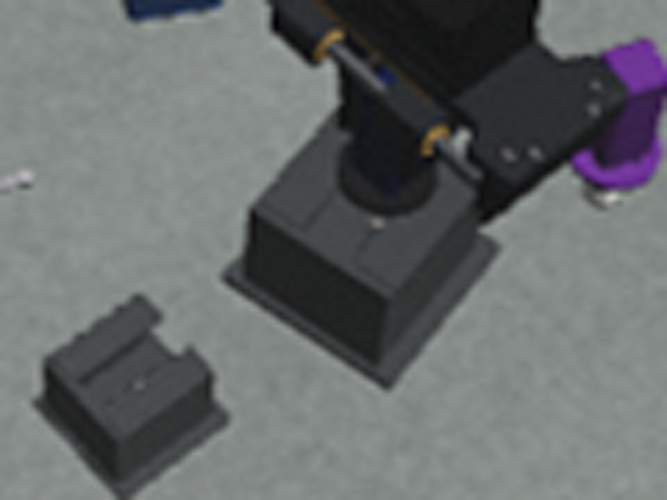

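```bash
python3 -m crank '[[0.007,0,0,0],[0.012,0,0,0],[0.012,0,0,0],[0.012,0,0,0]]'
python3 -m crank '[[0,0,0,0],[0,0,0,0],[0,0,0,0],[0,0,0,0],[0,0,0,0],[0,0,0,0],[0,0,0,0],[0,0,0,0]]' 0.0
python3 -m crank '[[-0.1,0,0,0],[-0.3,0,0,0],[-0.6,0,0,0],[-0.9,0,0,0],[-1,0,0,0],[-1,0,0,0]]'
python3 -m crank '[[-0.3,0,0,0],[-0.6,0,0.3,0],[-0.6,0,0.6,0],[-0.6,0,0.6,0],[-0.6,0,0.6,0],[-0.6,0,0.6,0]]'
python3 - <<'E'
from h import *
go([.5658,.1449,.105],90.9)
m=eyes.camera_model("wrist");p,W=cloud("wrist",m); q,V=cloud("scene"); t,T=cloud("top")
cv2.imwrite("pics/f.png",np.hstack([cv2.resize(p,(533,400)),cv2.resize(q[170:260,260:320],(267,400),interpolation=cv2.INTER_CUBIC)]))
for n,A in (("wrist",W),("scene",V),("top",T)):
    X,Y,Z=A[...,0],A[...,1],A[...,2]
    for nm,a,b in (("grip top",.142,.16),("grip",.1,.16),("collar",.0775,.084),):
        S=A[(abs(X-.567)<.05)&(abs(Y-.147)<.05)&(Z>a)&(Z<b)]; print(n,nm,len(S),len(S)>5 and (rect(S),np.median(S[:,2])))
E
```

```text
time_s: 17.88
tool_pos: [0.5661, 0.1449, 0.1044]
tcp_rot: [2.238, 0.025, -2.196]
ft_force: [-0.3, 0.5, -0.8]
opening: 0.0281
time_s: 18.55
tool_pos: [0.5661, 0.145, 0.1044]
tcp_rot: [2.238, 0.025, -2.196]
ft_force: [0.4, 1.0, -1.0]
opening: 0.0733
time_s: 19.05
tool_pos: [0.5661, 0.1452, 0.2083]
tcp_rot: [2.246, 0.026, -2.189]
ft_force: [0.2, 0.4, -1.2]
opening: 0.0869
time_s: 19.55
tool_pos: [0.5046, 0.1428, 0.2658]
tcp_rot: [2.245, 0.024, -2.19]
ft_force: [0.5, 0.1, -0.8]
opening: 0.0866
shift [ 1.623e+00 -1.000e-03 -5.720e-01] turn -0.001 | axes x [ 0.025  0.007 -1.   ] y [ 0.015 -1.    -0.007] z [-1.    -0.015 -0.025] tcp [0.5046 0.1428 0.2658] t 19.55 F [ 0.46  0.11 -0.79] q7 -1.92
wrist grip top 707 ((array([562.9, 144.3]), array([26.6, 27.4]), 0.9), np.float64(0.1496171809021749))
wrist grip 727 ((array([563.2, 144.3]), array([27.3, 27.4]), 0.9), np.float64(0.14958674742853068))
wrist collar 379 ((array([573.3, 146.1]), array([67.6, 46.6]), 10.4), np.float64(0.07992694806637013))
scene grip top 114 ((array([565.5, 147.3]), array([27.9, 28.9]), 88.1), np.float64(0.14951435229574572))
scene grip 239 ((array([565. , 147.6]), array([28.4, 30.1]), 88.1), np.float64(0.1394836481243733))
scene collar 137 ((array([582.6, 150. ]), array([72.3, 78.3]), 13.0), np.float64(0.07926122437451011))
top grip top 139 ((array([561.8, 146.9]), array([26.8, 27.7]), 0.1), np.float64(0.14945827358080233))
top grip 170 ((array([561.2, 146.7]), array([28. , 28.2]), 0.2), np.float64(0.14894216459142018))
top collar 130 ((array([577.9, 149.7]), array([69.3, 77.9]), 5.4), np.float64(0.07910191533068855))
```

View pics/f.png

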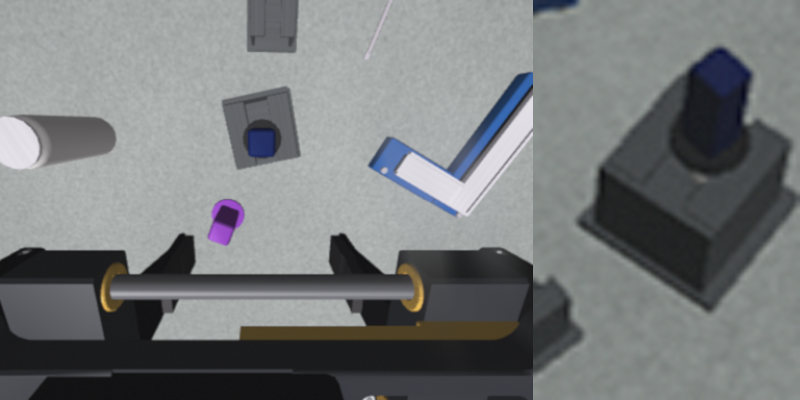

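The roller stands upright in its fork at pixel (262,140) of the wrist view, in the same pose as at the start. The gripper is clear.

```bash
python3 -m crank '[[0,0,0,0],[0,0,0,0],[0,0,0,0],[0,0,0,0]]'; python3 -c "
from workcell import ctrl; print(ctrl.close_job())"
```

```text
time_s: 20.03
tool_pos: [0.5051, 0.1433, 0.2655]
tcp_rot: [2.244, 0.027, -2.193]
ft_force: [0.4, -0.3, -0.8]
opening: 0.0869
the job is handed in; nothing more can be done
None
```

I rolled the trim and hung the roller back in its fork, and handed the job in at about 20 s.

- **Rolling:** I took the blue roller from the larger fork and set the ball in the channel at the long leg's free end. I rolled at about 60 mm/s round the corner to the short leg's free end without lifting. There were very short stops between moves, with the ball still pressed down.
- **Sinking:** Depth readings showed the trim sunk about 3.2 mm at the start, 4.4 mm at the corner and 3.2 mm at the end, so always above the 1.5 mm needed where I checked. I did not measure it between those points.
- **Roller back in its fork:** It stands upright within 1 mm of where it started (grip centre at 563, 144 mm, top at 149.6 mm in the wrist camera). The gripper is open and clear.
- **Other things:** I touched nothing else. The purple look-alike, small fork and spray can look unmoved in the last picture. The wooden block and most of the screwdriver were outside the views I looked at last.
- **Disagreements:** The three cameras differed by 2–4 mm, so I corrected the ball's sideways position by eye and checked it against how far the trim sank. The gripper also drifted to about 1.4° of tilt, with no visible effect.

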